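Pin the sliding stop of a sharpening-stone holder

ROBOT

A 6-joint arm with a two-finger parallel gripper is mounted at the origin on a cart in front of the work surface, level with it; the furniture and walls round the work are solid. World frame = base frame: x ahead of the robot, y to its left, z up, the work surface at z = 0. Lengths are in m, angles in degrees, forces in N, time in s.
With the tool pointing down it reaches from about 0.25 to 0.725 m from the base axis. Payload 9.7 kg.
Tool frame: the origin (TCP) lies at the very end of the fingers, on their centre line; the grasp point (between the pads) lies 19 mm behind it; z points along the fingers, y is the line along which they close (so a half turn about z gives the same grasp; the last joint's range is limited). The gripper opens to 85 mm and grips with 20 to 120 N. Pads are 22 mm wide; open, the fingers measure 114 mm over their backs; the gripper's body (76 mm by 85 mm) begins 54 mm behind the grasp point. The pads swing forward as they close: fully open they stand 13 mm farther back than shut.
Start: joints at [-74.886, 4.979, 10.078, 95.1, 0, 90], TCP at [0.143, -0.531, 0.231] pointing down, gripper open.
Joint ranges: [-179.16, 179.16], [-48.56, 103.87], [-65.8, 70.77], [-126.05, 130.52], [-82.76, 87.17], [-180, 180]. Speed limits (degrees/s): [127.2, 127.2, 147.25, 180, 180, 180].

INTERFACE

Orientations are given as [roll, pitch, yaw] about the fixed x, y, z axes, in that order (R = Rz(yaw) Ry(pitch) Rx(roll)).
In Python, from workcell import bot gives the robot as it stands.
- The arm moves only by the tool arm_command, never from a script. Its argument "series" is a list of rows, each a list of 4 numbers: the shift along the tool's x, y, z in m, then the turn about the tool's z in rad. A call has exactly 5 rows; each row is the pose to reach, as a shift and turn from the pose commanded when the call began, along the tool's axes at that moment; what a row does not reach only later rows make up. A row lasts 1/10 s, in which the tool goes at most 50 mm and 8.59 degrees, less where a joint would pass 70% of its speed; a pose out of reach is approached as far as the arm can. A call with a gripper value outside its range is refused whole. "hand" is the finger opening in m, from 0 to 0.0854, set as the call begins (left out, the last holds). The fingers move at their own pace and stop on an object; "grip_force" is the grip in N (left out, the last holds). Time passes only in rows, so rows that repeat a pose let the fingers close, or fill a call up. It gives the time, the measured TCP pose, the force, the opening and the grip force at its end, in the units of the state.
- bot.get_obs(): the state, without advancing time (a new reading comes with each control period).
- bot.camera(name): name is "side" or "top" or "wrist"; returns a dict with "color" (384x512x3 uint8, blue, green, red), "camera_matrix" (3x3 intrinsics, pixels), "dist_coeffs" ([k1, k2, p1, p2, k3] as OpenCV has them; the pictures are not rectified), "xyz" and "orientation" of the camera in the world; the wrist camera has in their place "T_tool_cam" (4x4, takes a point from camera to tool coordinates, whose origin is the TCP and whose axes are the flange's). Camera axes: x right, y up, looking along -z (the intrinsics and any distortion apply to the point x, -y, -z); pixel columns grow to the right and rows downward; lengths in m; the calibration is good to about 2 mm. A picture is of the moment at which its call begins: read the wrist's pose just before it. There is no depth.
- bot.job_done(): hands the job in; it is judged then, once.
Trained networks look in the newest picture that a camera, given by its name, has taken for a name from the list of things; names that differ only in an ending like _2 or _b are one class to them, and where a whole thing is asked for, a point or a joint stands for the part that bears it (a point fixed in the world has none). Each returns a list of dicts, best first, with "confidence" (0 to 1); they miss things now and then, are a little off and sometimes report something else, mostly with a low value. They report only what shows in the picture. A call takes as long as a camera call. They do not tell look-alikes from the thing itself.
- bot.find_in(camera, target): "location" ([column, row] in pixels, amid what is visible of it).
- bot.mark_of(camera, target): "location" ([column, row] in pixels: a listed point, or the origin of a listed thing).
The state is a dict: "time": time; "q": joint angles; "qd": joint speeds; "joint_efforts": joint torques, N m; "ee_pos": TCP position; "tcp_rot": TCP orientation; "wrist_force": force on the tool from outside, world axes, zero at the start; "torque": the same for the moment, N m; "opening": finger opening in m; "grasp_force": force on a finger pad.
Only numpy, scipy, OpenCV 4.12 (cv2) and the standard library are available. Lean on these libraries where they do the work, as an engineer would, in place of code of your own. Each camera call takes 0.05 s, during which the arm holds its last target. There are 200 camera calls.

TASK

Clamp the green sharpening stone in its holder: slide the wooden end stop fully home against the stone, so that the hole in its steel tongue lines up with the holes of the fork, then take the T-handled pin out of the dark wooden rack and drop it through fork and tongue until its collar sits on the fork. Leave the round-knob pin and the ring-handled pin in the rack.

Things in the scene. Friction and masses are not known exactly. Their poses are not given: they have to be found in the camera images.
- stop (a joint): sliding wooden end stop of the fixed stone holder, in m: 0 = drawn right back, 0.045 = fully home against the stone (a hard end). Starts 25 to 45 mm short of home, slides with about 2 N of friction, stays where it is left. Only at home (within 3 mm) does its tongue's hole lie under the fork's hole.
- stop_post (a point): middle of the wooden post (handle) on the sliding stop, 65 mm above the table. x axis: the way the stop slides home, from fork to stone; z up. The post is 16 mm along x, 30 mm along y, can be gripped from 45 mm above the table to its top at 85 mm. The fixed green stone ahead of it (+x) is 32 mm high above the table. The holder is 64 mm wide, 250 mm long.
- fork_mouth (a point): centre of the hole in the top of the holder's steel fork, 44 mm above the table; x axis towards the stone, z up. Fork 40 mm (x) by 64 mm: upper knuckle 10 mm thick, hole 16 mm bevelled to 24 mm at the mouth; 14 mm gap for the stop's tongue (hole 18 mm); lower knuckle 20 mm thick, hole 18 mm. With the stop home, the post's middle is 90 mm from here, towards +x.
- t_pin_grip (a point): centre of the bar of the steel T-handled pin; z up. Bar 42 mm long (y), 12 wide (x), 16 high. 24 mm below the centre is the underside of its 34 mm round collar, then a 12 mm shank, 38 mm long, tapered tip. Hangs loose by the collar in a rack hole, so starts 84 mm above the table; seated, 24 mm above fork_mouth. Rack: dark wood, fixed, 56x216x60 mm, three pins 70 mm apart in any order.
- knob_pin_grip (a point): centre of the round knob (28 mm across) of another steel pin in the rack; its 19 mm shank is too thick for the fork. To be left alone.
- ring_pin_grip (a point): middle of the upright ring handle (about 32 mm across) of a third steel pin in the rack, which has a thick short shank that does not fit the fork. To be left alone.
Mind the look-alikes: they are no part of the job. What is shaped like the part that bears t_pin_grip but pink is not meant.

How it is judged (in metres and radians):
On the way:
1. the stop is slid home (value of joint stop above 0.041 m), for 0.2 s.
At the end, for the whole second after the job is handed in: The stop is home (within 4 mm of its end), and the T-handled pin stands at rest through fork and tongue: its bar's centre within 12 mm of the hole's axis, its collar less than 6 mm above the fork, tilted less than 0.2 rad. The other two pins are still in the rack, moved less than 20 mm (value of joint stop above 0.041 m and horizontal distance between t_pin_grip and fork_mouth below 0.012 m and z of t_pin_grip in the frame of fork_mouth below 0.03 m and angle between t_pin_grip's own z axis and vertical below 0.2 rad and linear speed of t_pin below 0.02 m/s); the robot touches nothing.
It fails at once if the round-knob pin is disturbed (moved 20 mm) (distance of knob_pin_grip from where it was at the start of the episode above 0.02 m).
It fails at once if the ring-handled pin is disturbed (moved 20 mm) (distance of ring_pin_grip from where it was at the start of the episode above 0.02 m).
It also fails if it takes over 48 s, if anything falls off the work surface, if the arm or the gripper's body presses on something with over 40 N, if the wrist force passes 120 N, or if a joint passes its speed limit or range.

## Working session

There is one attempt and no reset: what is moved stays moved. The work goes in short steps, Python scripts to look and compute and a tool call to move; the robot and the scene stay as the last step left them, time stands still between calls to the robot, and variables do not carry over. Pictures are saved under pics/ and viewed, at most 10 in all, crops included, and the job is handed in when it is done.

Besides the shell and the picture viewer there is one more tool, called after "Request:" by a JSON object that holds its "fn" and its "kwargs", one argument or row to a line. arm_command: Moves the arm, as the interface text tells. Its arguments: {"type":"object","properties":{"series":{"type":"array"},"hand":{"type":"number"},"grip_force":{"type":"number"}},"required":["series"]}

```bash
mkdir -p pics; cat > h.py <<'E'
import numpy as np, cv2
from scipy.spatial.transform import Rotation as R
from workcell import bot
def cam(name):
    o=bot.get_obs(); c=bot.camera(name)
    if name=="wrist":
        T=np.eye(4);T[:3,:3]=R.from_euler('xyz',o['tcp_rot'],degrees=True).as_matrix();T[:3,3]=o['ee_pos']
        c['T']=T@np.array(c['T_tool_cam'])
    return c
def pose(c):
    if 'T' in c: return c['T'][:3,:3],c['T'][:3,3]
    q=np.array(c['orientation'],float)
    Rm=q if q.shape==(3,3) else R.from_euler('xyz',q,degrees=True).as_matrix()
    return Rm,np.array(c['xyz'])
def atz(c,px,z):
    u=cv2.undistortPoints(np.array([[px]],float),np.array(c['camera_matrix']),np.array(c['dist_coeffs'],float))[0,0]
    Rm,p=pose(c); d=Rm@np.array([u[0],-u[1],-1.]); return p+d*(z-p[2])/d[2]
def proj(c,P):
    Rm,p=pose(c); v=Rm.T@(np.array(P,float)-p); v=v*[1,-1,-1]
    return cv2.projectPoints(v.reshape(1,1,3),np.zeros(3),np.zeros(3),np.array(c['camera_matrix']),np.array(c['dist_coeffs'],float))[0].ravel()
Z={'stop_post':.065,'fork_mouth':.044,'t_pin_grip':.084,'knob_pin_grip':.084,'ring_pin_grip':.09}
E
python3 - <<'E'
from h import *
print(bot.get_obs())
for n in ('top','side'):
    c=cam(n); cv2.imwrite(f'pics/{n}0.png',c['color']); print(n,c['xyz'],c['orientation'])
    for t,z in Z.items():
        for r in bot.mark_of(n,t)[:3]: print(t,np.round(r['location'],0),round(r['confidence'],2),atz(c,r['location'],z).round(3))
E
```

```text
{'time': 0.0, 'q': array([-7.48880358e+01,  5.01071025e+00,  1.00342639e+01,  9.51003259e+01,
       -7.53293648e-04,  9.00015823e+01]), 'qd': array([-0.05613673,  0.08033624, -0.05494299,  0.01485337,  0.01905702,
       -0.09182694]), 'joint_efforts': array([ 1.48746716e-03, -5.20401835e+01,  4.64788413e+01,  1.71105325e-02,
        2.27067871e-04,  4.96515895e-06]), 'ee_pos': array([ 0.14332301, -0.53075238,  0.23058512]), 'tcp_rot': array([-1.79923228e+02,  7.55413150e-04,  1.51103829e+01]), 'wrist_force': array([0.77465465, 0.03591622, 0.19057263]), 'torque': array([-0.02051437,  0.02284004, -0.03240645]), 'grasp_force': 0.0, 'opening': 0.08537928650327015}
top [0.42675224 0.11515087 1.03079994] [  8.20982044  -1.98804913 -89.95571125]
stop_post [288. 239.] 0.67 [0.466 0.026 0.065]
fork_mouth [305. 241.] 0.64 [ 0.464 -0.01   0.044]
t_pin_grip [342. 145.] 0.78 [ 0.651 -0.08   0.084]
t_pin_grip [255. 156.] 0.76 [0.627 0.092 0.084]
t_pin_grip [153. 239.] 0.55 [0.466 0.284 0.084]
knob_pin_grip [289. 157.] 0.7 [0.627 0.025 0.084]
ring_pin_grip [219. 150.] 0.59 [0.637 0.162 0.09 ]
side [ 0.46378324 -0.62517177  0.48672191] [60.35355387  1.19370604 -6.15182603]
stop_post [215. 215.] 0.6 [0.451 0.03  0.065]
fork_mouth [216. 239.] 0.83 [ 0.451 -0.025  0.044]
t_pin_grip [328. 242.] 0.84 [ 0.647 -0.116  0.084]
t_pin_grip [217. 166.] 0.76 [0.463 0.226 0.084]
t_pin_grip [273. 248.] 0.63 [ 0.549 -0.118  0.084]
knob_pin_grip [299. 203.] 0.8 [0.626 0.02  0.084]
ring_pin_grip [287. 171.] 0.71 [0.627 0.156 0.09 ]
ring_pin_grip [294. 185.] 0.39 [0.628 0.086 0.09 ]
```

```bash
python3 -c "
import cv2,numpy as np
a=cv2.imread('pics/top0.png');b=cv2.imread('pics/side0.png')
cv2.imwrite('pics/both.png',cv2.resize(np.vstack([a,b]),(400*2,600)) if 0 else a)"
```

```text
(no output)
```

View pics/top0.png

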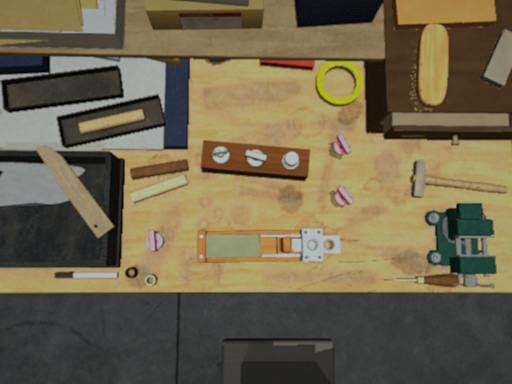

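View pics/side0.png

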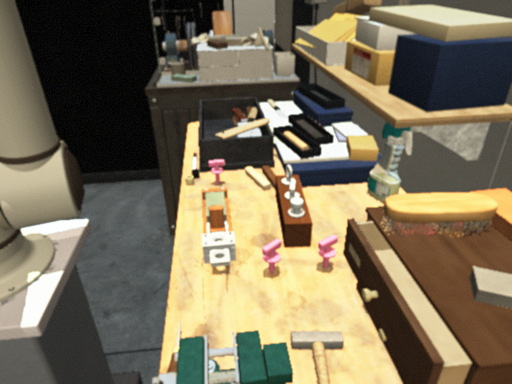

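The top view shows the rack with the ring pin at (219,154), the T-pin at (255,157) and the knob pin at (290,159). The holder has its post at (288,244) and fork hole at (312,244), with the slide direction close to world +y. The pink T-shapes are decoys. The side view agrees.

Request:
{"fn": "arm_command", "kwargs": {
  "series": [
    [0.035,-0.035,0,-0.14],
    [0.07,-0.07,0,-0.28],
    [0.105,-0.105,0,-0.42],
    [0.14,-0.14,0,-0.56],
    [0.175,-0.175,0,-0.7]
  ]
}}

```text
time: 1.1
ee_pos: [0.2671, -0.3147, 0.2314]
tcp_rot: [180.0, 0.0, 55.5]
wrist_force: [2.0, -1.1, 0.3]
opening: 0.0855
grasp_force: 0.0
```

```bash
cat >> h.py <<'E'
def rel(x,y,z,yaw):
    o=bot.get_obs(); M=R.from_euler('xyz',o['tcp_rot'],degrees=True).as_matrix()
    print('t',o['time'],'now',o['ee_pos'].round(4),o['tcp_rot'].round(2),'shift',(M.T@(np.array([x,y,z])-o['ee_pos'])).round(4),'turn',round(-np.radians((yaw-o['tcp_rot'][2]+180)%360-180),3))
E
python3 -c "
from h import *
rel(.46,.0,.26,90)"
```

```text
t 1.1 now [ 0.2671 -0.3147  0.2314] [1.7996e+02 1.0000e-02 5.5510e+01] shift [ 0.3686 -0.0192 -0.0286] turn -0.602
```

Request:
{"fn": "arm_command", "kwargs": {
  "series": [
    [0.05,-0.002,-0.004,-0.09],
    [0.1,-0.005,-0.008,-0.18],
    [0.15,-0.008,-0.012,-0.27],
    [0.2,-0.01,-0.016,-0.36],
    [0.25,-0.013,-0.02,-0.45]
  ]
}}

```text
time: 1.6
ee_pos: [0.3987, -0.1026, 0.2517]
tcp_rot: [179.9, 0.0, 81.2]
wrist_force: [1.3, -1.2, -0.4]
opening: 0.0854
grasp_force: 0.0
```

```bash
python3 -c "
from h import *
rel(.46,.0,.26,90)"
```

```text
t 1.6 now [ 0.3987 -0.1026  0.2517] [1.7993e+02 1.0000e-02 8.1220e+01] shift [ 0.1108  0.0449 -0.0083] turn -0.153
```

Request:
{"fn": "arm_command", "kwargs": {
  "series": [
    [0.04,0.015,-0.003,-0.08],
    [0.08,0.03,-0.006,-0.153],
    [0.111,0.045,-0.008,-0.153],
    [0.111,0.045,-0.008,-0.153],
    [0.111,0.045,-0.008,-0.153]
  ]
}}

```text
time: 2.1
ee_pos: [0.4599, -0.0015, 0.259]
tcp_rot: [-180.0, 0.0, 89.9]
wrist_force: [-0.2, -0.7, 0.0]
opening: 0.0852
grasp_force: 0.0
```

```bash
python3 - <<'E'
from h import *
n='wrist'; c=cam(n); cv2.imwrite('pics/w1.png',c['color']); print(c['T'].round(3), bot.get_obs()['ee_pos'])
for t,z in Z.items():
    for r in bot.mark_of(n,t)[:3]: print(t,np.round(r['location'],0),round(r['confidence'],2),atz(c,r['location'],z).round(4))
E
```

```text
[[ 1.     0.003  0.001  0.459]
 [-0.003  0.962  0.274  0.07 ]
 [ 0.    -0.274  0.962  0.402]
 [ 0.     0.     0.     1.   ]] [ 0.45959634 -0.00216945  0.25913267]
stop_post [252. 139.] 0.59 [0.4531 0.0352 0.065 ]
fork_mouth [256. 183.] 0.86 [ 0.4568 -0.0204  0.044 ]
t_pin_grip [420.  86.] 0.77 [0.6263 0.0913 0.084 ]
t_pin_grip [417. 239.] 0.7 [ 0.6459 -0.0786  0.084 ]
knob_pin_grip [406. 152.] 0.65 [0.6189 0.0232 0.084 ]
ring_pin_grip [434.  15.] 0.78 [0.6302 0.1585 0.09  ]
```

View pics/w1.png

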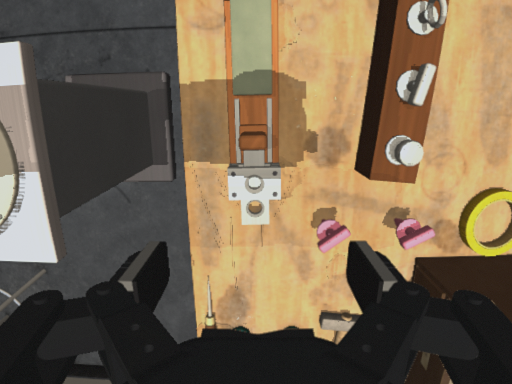

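The wrist view shows the fork hole at (255,183), the tongue hole behind it at (255,208), the post at (252,140) and the holder aligned with world y. The T-pin is at (418,86), between the ring pin and the knob pin. I'll grip the post across its width, with the fingers closing along world x.

Request:
{"fn": "arm_command", "kwargs": {
  "series": [
    [0.02,0,0.04,0],
    [0.037,-0.004,0.085,0],
    [0.037,-0.004,0.13,0],
    [0.037,-0.004,0.175,0],
    [0.037,-0.004,0.207,0]
  ],
  "hand": 0.07
}}

```text
time: 2.9
ee_pos: [0.4547, 0.0345, 0.0494]
tcp_rot: [-179.9, 0.0, 89.7]
wrist_force: [0.0, 0.7, 0.2]
opening: 0.0702
grasp_force: 0.0
```

Request:
{"fn": "arm_command", "kwargs": {
  "series": [
    [0,0,0,0],
    [0,0,0,0],
    [0,0,0,0],
    [0,0,0,0],
    [0,0,0,0]
  ],
  "hand": 0.0,
  "grip_force": 25
}}

```text
time: 3.4
ee_pos: [0.4547, 0.0348, 0.0545]
tcp_rot: [-179.9, 0.0, 89.8]
wrist_force: [-14.5, -1.9, 8.4]
opening: 0.0294
grasp_force: 26.6
```

Request:
{"fn": "arm_command", "kwargs": {
  "series": [
    [0.008,0,0,0],
    [0.016,0,0,0],
    [0.024,0,0,0],
    [0.031,0,0,0],
    [0.036,0,0,0]
  ]
}}

```text
time: 3.9
ee_pos: [0.4541, 0.0705, 0.0545]
tcp_rot: [-179.8, 0.1, 89.8]
wrist_force: [-19.4, -32.2, 13.3]
opening: 0.03
grasp_force: 27.4
```

Request:
{"fn": "arm_command", "kwargs": {
  "series": [
    [0.002,0,0,0],
    [0.004,0,0,0],
    [0.004,0,0,0],
    [0.004,0,0,0],
    [0.004,0,0,0]
  ]
}}

```text
time: 4.4
ee_pos: [0.4542, 0.0709, 0.0544]
tcp_rot: [-179.8, 0.5, 89.6]
wrist_force: [-18.2, -26.8, 11.6]
opening: 0.0295
grasp_force: 27.5
```

Request:
{"fn": "arm_command", "kwargs": {
  "series": [
    [0,0,0,0],
    [0,0,0,0],
    [0,0,0,0],
    [0,0,-0.03,0],
    [0,0,-0.08,0]
  ],
  "hand": 0.07
}}

```text
time: 4.9
ee_pos: [0.4548, 0.075, 0.1311]
tcp_rot: [-179.7, 0.0, 89.8]
wrist_force: [0.3, -0.2, 0.4]
opening: 0.0699
grasp_force: 0.0
```

Request:
{"fn": "arm_command", "kwargs": {
  "series": [
    [0,0.03,-0.03,0],
    [0,0.06,-0.06,0],
    [-0.02,0.1,-0.08,0],
    [-0.03,0.11,-0.08,0],
    [-0.03,0.11,-0.08,0]
  ]
}}

```text
time: 5.4
ee_pos: [0.5674, 0.0437, 0.212]
tcp_rot: [180.0, -0.0, 89.7]
wrist_force: [-0.9, 0.5, -0.9]
opening: 0.07
grasp_force: 0.0
```

```bash
python3 - <<'E'
from h import *
n='wrist'; c=cam(n); cv2.imwrite('pics/w2.png',c['color']); print(bot.get_obs()['ee_pos'])
for t,z in Z.items():
    for r in bot.mark_of(n,t)[:3]: print(t,np.round(r['location'],0),round(r['confidence'],2),atz(c,r['location'],z).round(4))
E
```

```text
[0.56613193 0.04427484 0.21162889]
stop_post [140. 156.] 0.96 [0.4525 0.0697 0.065 ]
fork_mouth [161. 233.] 0.81 [ 0.458 -0.02   0.044]
t_pin_grip [340. 291.] 0.93 [ 0.6525 -0.0699  0.084 ]
t_pin_grip [323. 131.] 0.78 [0.6251 0.0935 0.084 ]
knob_pin_grip [314. 208.] 0.76 [0.6196 0.0225 0.084 ]
knob_pin_grip [328. 132.] 0.17 [0.6295 0.0933 0.084 ]
```

View pics/w2.png

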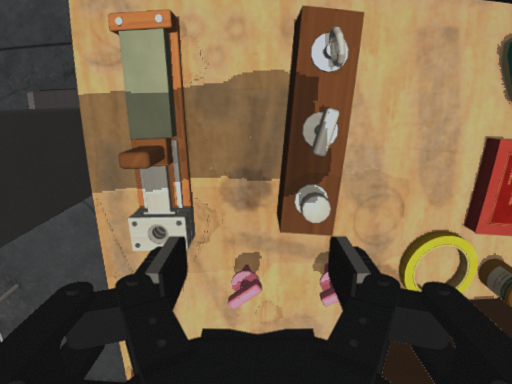

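The stop is home: the post is 90 mm from the fork hole. The T bar's top runs from (331,110) to (319,152), and its collar centre is near (320,131).

```bash
python3 - <<'E'
from h import *
c=cam('wrist')
g=cv2.cvtColor(c['color'],cv2.COLOR_BGR2GRAY)[98:165,295:350]
cv2.imwrite('pics/bar.png',cv2.resize(c['color'][30:230,270:370],None,fx=3,fy=3,interpolation=cv2.INTER_CUBIC)[:600])
a,b=atz(c,(331,110),.092),atz(c,(319,152),.092);d=a-b;print(a,b,np.degrees(np.arctan2(d[1],d[0])),np.linalg.norm(d))
print('collar',atz(c,(320,131),.0625)); rel(.627,.093,.14,80)
E
```

```text
[0.62703854 0.11353347 0.092     ] [0.61840876 0.0777531  0.092     ] 76.43995043626879 0.036806357519813496
collar [0.62447668 0.09360788 0.0625    ]
t 5.75 now [0.5654 0.045  0.2123] [ 1.7999e+02 -1.0000e-02  8.9810e+01] shift [0.0482 0.0615 0.0724] turn 0.171
```

View pics/bar.png

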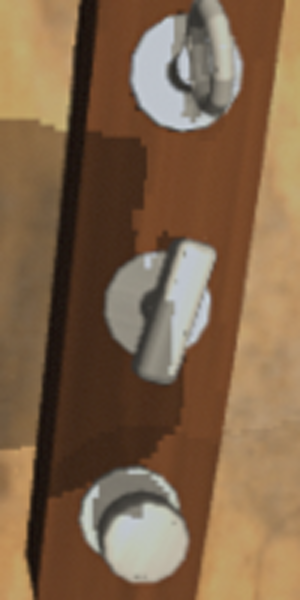

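Request:
{"fn": "arm_command", "kwargs": {
  "series": [
    [0.025,0.03,0.02,0.11],
    [0.049,0.06,0.04,0.22],
    [0.049,0.06,0.08,0.22],
    [0.049,0.06,0.12,0.22],
    [0.049,0.06,0.12,0.22]
  ],
  "hand": 0.06
}}

```text
time: 6.25
ee_pos: [0.6228, 0.0934, 0.0861]
tcp_rot: [-179.5, 0.2, 77.2]
wrist_force: [-0.4, -0.5, -0.5]
opening: 0.0599
grasp_force: 0.0
```

```bash
python3 - <<'E'
from h import *
c=cam('wrist');cv2.imwrite('pics/w3.png',c['color'])
for r in bot.mark_of('wrist','t_pin_grip'): print(np.round(r['location'],0),round(r['confidence'],2),atz(c,r['location'],.084).round(4))
rel(.625,.094,.07,77)
E
```

```text
[263. 247.] 0.85 [0.6244 0.0927 0.084 ]
t 6.35 now [0.6257 0.0935 0.093 ] [-1.7996e+02  1.0000e-02  7.7180e+01] shift [ 0.0004 -0.0008  0.023 ] turn 0.003
```

View pics/w3.png

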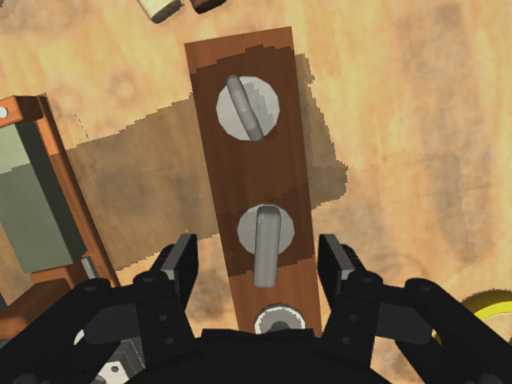

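The bar lies centred between the fingers and aligned with them, at (266,247). I'll go down and grip.

Request:
{"fn": "arm_command", "kwargs": {
  "series": [
    [0,0,0.012,0],
    [0,0,0.023,0],
    [0,0,0.023,0],
    [0,0,0.023,0],
    [0,0,0.023,0]
  ]
}}

```text
time: 6.85
ee_pos: [0.6265, 0.0933, 0.0698]
tcp_rot: [180.0, -0.0, 77.2]
wrist_force: [0.0, -0.2, 0.5]
opening: 0.0603
grasp_force: 0.0
```

Request:
{"fn": "arm_command", "kwargs": {
  "series": [
    [0,0,0,0],
    [0,0,0,0],
    [0,0,0,0],
    [0,0,0,0],
    [0,0,0,0]
  ],
  "hand": 0.0,
  "grip_force": 40
}}

```text
time: 7.35
ee_pos: [0.6264, 0.0933, 0.0695]
tcp_rot: [180.0, -0.0, 77.2]
wrist_force: [-0.3, -0.2, 2.3]
opening: 0.0109
grasp_force: 40.4
```

Request:
{"fn": "arm_command", "kwargs": {
  "series": [
    [0,0,-0.02,0],
    [0,0,-0.04,0],
    [0,0,-0.065,0],
    [0,0,-0.09,0],
    [0,0,-0.09,0]
  ]
}}

```text
time: 7.85
ee_pos: [0.6275, 0.0935, 0.1629]
tcp_rot: [179.7, -0.1, 77.2]
wrist_force: [0.4, 0.5, -2.3]
opening: 0.0112
grasp_force: 40.1
```

```bash
python3 - <<'E'
from h import *
c=cam('wrist');cv2.imwrite('pics/w4.png',c['color'])
for r in bot.mark_of('wrist','t_pin_grip')+bot.mark_of('wrist','fork_mouth'): print(np.round(r['location'],0),round(r['confidence'],2),atz(c,r['location'],.175).round(4),atz(c,r['location'],.044).round(4))
rel(.458,-.02,.16,77)
E
```

```text
[253. 267.] 0.69 [0.6233 0.0906 0.175 ] [0.6055 0.0184 0.044 ]
[123. 329.] 0.64 [0.5469 0.0689 0.175 ] [ 0.4528 -0.0248  0.044 ]
t 8.0 now [0.626  0.0933 0.1581] [-1.7994e+02  2.0000e-02  7.7170e+01] shift [-0.1478 -0.1386 -0.0017] turn 0.003
```

View pics/w4.png

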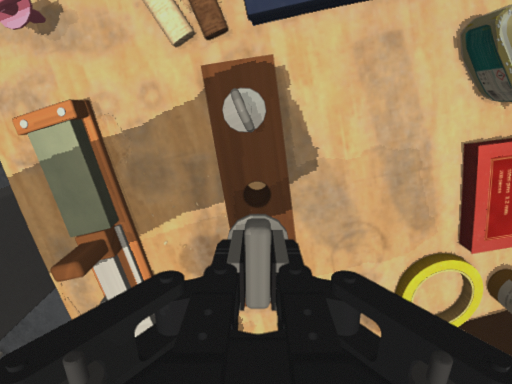

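The pin is held upright and the rack hole at (257,193) is empty. The ring pin is undisturbed. Next I carry the pin over the fork.

Request:
{"fn": "arm_command", "kwargs": {
  "series": [
    [-0.03,-0.029,0,0],
    [-0.06,-0.058,0,0],
    [-0.09,-0.087,0,0],
    [-0.12,-0.116,0,0],
    [-0.146,-0.139,0,0]
  ]
}}

```text
time: 8.5
ee_pos: [0.4558, -0.0189, 0.1576]
tcp_rot: [-179.9, 0.0, 77.2]
wrist_force: [0.9, 0.1, 0.1]
opening: 0.011
grasp_force: 40.1
```

Request:
{"fn": "arm_command", "kwargs": {
  "series": [
    [0,0,0.01,0],
    [0,0,0.02,0],
    [0,0,0.03,0],
    [0,0,0.04,0],
    [0,0,0.04,0]
  ]
}}

```text
time: 9.0
ee_pos: [0.4577, -0.0177, 0.1169]
tcp_rot: [-179.8, 0.0, 77.2]
wrist_force: [0.1, 0.4, -0.8]
opening: 0.0113
grasp_force: 40.1
```

```bash
python3 - <<'E'
from h import *
rel(.458,-.018,.12,77)
ims=[]
for n in ('wrist','side','top'):
    c=cam(n)
    if n!='wrist': print([ (n,t,np.round(r['location']),round(r['confidence'],2),atz(c,r['location'],z).round(4)) for t,z in (('fork_mouth',.044),('t_pin_grip',.134)) for r in bot.mark_of(n,t)])
    else: ims.append(c['color'][100:384,80:400])
    if n=='side': ims.append(cv2.resize(c['color'][160:290,160:280],(263,284),interpolation=cv2.INTER_CUBIC))
    if n=='top': ims.append(cv2.resize(c['color'][200:290,270:350],(200,284)))
cv2.imwrite('pics/w5.png',np.hstack(ims))
E
```

```text
t 9.0 now [ 0.4577 -0.0177  0.1169] [-1.798e+02  3.000e-02  7.721e+01] shift [-0.0002  0.0003 -0.0031] turn 0.004
[('side', 'fork_mouth', array([219., 240.]), 0.91, array([ 0.4567, -0.03  ,  0.044 ])), ('side', 't_pin_grip', array([326., 241.]), 0.93, array([ 0.6222, -0.1748,  0.134 ])), ('side', 't_pin_grip', array([272., 247.]), 0.61, array([ 0.5371, -0.1791,  0.134 ])), ('side', 't_pin_grip', array([218., 196.]), 0.51, array([ 0.4613, -0.0147,  0.134 ]))]
[('top', 'fork_mouth', array([309., 240.]), 0.62, array([ 0.4646, -0.0166,  0.044 ])), ('top', 'fork_mouth', array([221., 151.]), 0.46, array([0.6453, 0.1592, 0.044 ])), ('top', 't_pin_grip', array([340., 144.]), 0.8, array([ 0.6416, -0.0665,  0.134 ])), ('top', 't_pin_grip', array([152., 240.]), 0.76, array([0.4606, 0.2769, 0.134 ]))]
```

View pics/w5.png

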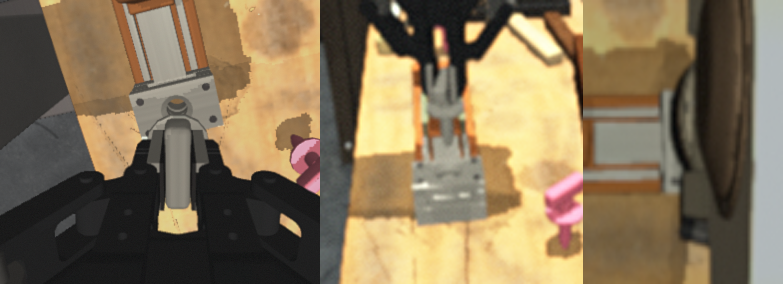

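```bash
python3 - <<'E'
from h import *
c=cam('wrist')
print(atz(c,(258,205),.044),[atz(c,p,.044).round(4) for p in((210,197),(295,178),(228,237),(302,217))])
print([(np.round(r['location']),r['confidence'],atz(c,r['location'],.044).round(4)) for r in bot.mark_of('wrist','fork_mouth')])
print(proj(c,[.457,-.020,.044]),proj(c,[.4577,-.0177,.0697]),proj(c,[.4577,-.0177,.1309]))
print([(np.round(r['location']),r['confidence'],atz(c,r['location'],.131).round(4)) for r in bot.mark_of('wrist','t_pin_grip')])
cv2.imwrite('pics/w6.png',cv2.resize(c['color'][170:320,200:330],None,fx=4,fy=4,interpolation=cv2.INTER_CUBIC))
E
```

```text
[ 0.45765092 -0.01914323  0.044     ] [array([ 0.4238, -0.0049,  0.044 ]), array([ 0.489 , -0.0048,  0.044 ]), array([ 0.4288, -0.0396,  0.044 ]), array([ 0.4885, -0.0362,  0.044 ])]
[(array([255., 210.]), 0.77, array([ 0.4542, -0.0226,  0.044 ]))]
[257.41517052 206.22674675] [257.7323323  214.91069989] [258.07700417 258.4244442 ]
[(array([257., 260.]), 0.83, array([ 0.4572, -0.0186,  0.131 ])), (array([402., 268.]), 0.56, array([ 0.5266, -0.0397,  0.131 ]))]
```

View pics/w6.png

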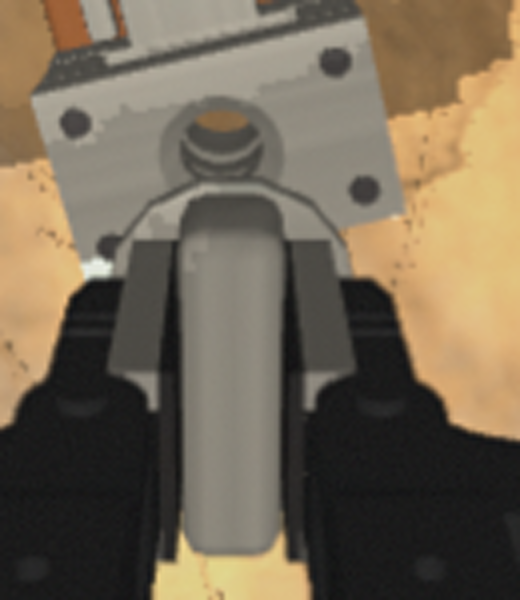

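The fork's four screws centre on about (255,208), which puts the mouth near (0.455,-0.0215). The held bar is about 3 mm off that, so I'll correct and lower.

Request:
{"fn": "arm_command", "kwargs": {
  "series": [
    [-0.0035,-0.002,0,0],
    [-0.0035,-0.002,0.01,0],
    [-0.0035,-0.002,0.02,0],
    [-0.0035,-0.002,0.03,0],
    [-0.0035,-0.002,0.038,0]
  ]
}}

```text
time: 10.0
ee_pos: [0.4551, -0.0211, 0.0797]
tcp_rot: [-179.9, 0.0, 77.2]
wrist_force: [0.2, 0.7, -0.7]
opening: 0.0115
grasp_force: 40.1
```

```bash
python3 - <<'E'
from h import *
o=bot.get_obs();print(o['ee_pos'],o['wrist_force'],o['torque'])
E
```

```text
[ 0.45509061 -0.02109299  0.07971559] [ 0.17005208  0.66489844 -0.69201809] [-0.05411119  0.0154628  -0.00623659]
```

Request:
{"fn": "arm_command", "kwargs": {
  "series": [
    [0,0,0.006,0],
    [0,0,0.012,0],
    [0,0,0.018,0],
    [0,0,0.023,0],
    [0,0,0.023,0]
  ]
}}

```text
time: 10.5
ee_pos: [0.4552, -0.0211, 0.0575]
tcp_rot: [-179.9, 0.0, 77.2]
wrist_force: [-0.3, -0.9, -1.2]
opening: 0.0111
grasp_force: 40.1
```

No contact force so far, so I'll go down the last 2 mm, release and retreat.

Request:
{"fn": "arm_command", "kwargs": {
  "series": [
    [0,0,0.001,0],
    [0,0,0.002,0],
    [0,0,0.002,0],
    [0,0,0.002,0],
    [0,0,0.002,0]
  ]
}}

```text
time: 11.0
ee_pos: [0.4556, -0.0211, 0.0563]
tcp_rot: [180.0, -0.0, 77.2]
wrist_force: [0.0, 0.6, -0.4]
opening: 0.0113
grasp_force: 40.1
```

Request:
{"fn": "arm_command", "kwargs": {
  "series": [
    [0,0,0,0],
    [0,0,0,0],
    [0,0,0,0],
    [0,0,0,0],
    [0,0,0,0]
  ],
  "hand": 0.06
}}

```text
time: 11.5
ee_pos: [0.4556, -0.0211, 0.0562]
tcp_rot: [180.0, -0.0, 77.2]
wrist_force: [0.6, -0.1, 0.2]
opening: 0.0602
grasp_force: 0.0
```

Request:
{"fn": "arm_command", "kwargs": {
  "series": [
    [0,0,-0.03,0],
    [0,0,-0.07,0],
    [0,0,-0.11,0],
    [-0.03,0,-0.14,0],
    [-0.05,0,-0.14,0]
  ]
}}

```text
time: 12.0
ee_pos: [0.4457, -0.0708, 0.2007]
tcp_rot: [179.6, -0.0, 77.2]
wrist_force: [1.0, 0.7, -0.4]
opening: 0.0601
grasp_force: 0.0
```

```bash
python3 - <<'E'
from h import *
c=cam('wrist');cv2.imwrite('pics/w7.png',c['color'])
for t,z in (('t_pin_grip',.068),('fork_mouth',.044),('stop_post',.065),('knob_pin_grip',.084)):
  for r in bot.mark_of('wrist',t): print(t,np.round(r['location']),round(r['confidence'],2),atz(c,r['location'],z).round(4))
print(bot.get_obs()['wrist_force'])
E
```

```text
t_pin_grip [472. 153.] 0.98 [ 0.653 -0.086  0.068]
t_pin_grip [372. 176.] 0.85 [ 0.5523 -0.0869  0.068 ]
t_pin_grip [255. 131.] 0.63 [ 0.4541 -0.0216  0.068 ]
fork_mouth [254. 128.] 0.7 [ 0.454  -0.0206  0.044 ]
stop_post [228.  26.] 0.62 [0.4514 0.0689 0.065 ]
knob_pin_grip [441.  36.] 0.86 [0.6207 0.0226 0.084 ]
[-0.8776406   0.59036146  0.56588449]
```

View pics/w7.png

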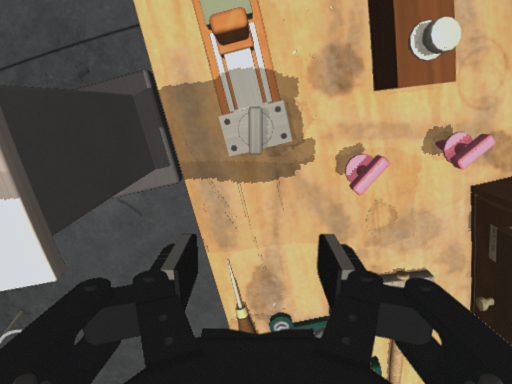

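The pin stands upright and centred in the fork at (255,130), collar on the plate. The post at (228,26) is still home and the knob pin is in place.

```bash
python3 -c "
from workcell import bot
print(bot.job_done())"
```

```text
the job is handed in; nothing more can be done
None
```

I slid the stop home, dropped the T-handled pin through fork and tongue with its collar on the fork, left the other two pins in the rack, and handed the job in after about 12 s of the 48 s allowed; no verdict came back.

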